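# Find and mark the balance point of a stone bar

### The job

Find where the stone bar balances so that its mounting pin can be drilled there: without lifting the bar out of its trough, slide it out over the steel edge only until it just tips and its nose comes to rest lightly on the cork strip. Then set the aluminium marking saddle astride the tipped bar, seated flat on it and with its middle square over the steel edge, and leave it there. Do not disturb the other things on the table.

Things in the scene. Friction and masses are not known exactly. Their poses are not given: they have to be found in the camera images.
- trough: Fixed wooden trough 170 x 64 mm on a plywood base; floor 30 mm above the table. Origin on the table under the trough's middle; x along it toward the steel edge, z up. Open at both ends. Side rails: inner faces 22 mm off the centre line, 8 mm thick, 12 mm above the floor, from x = -85 to +45 mm. Base 90 mm wide, 6 mm thick, x = -100 to +245 mm.
- fulcrum (a point): Middle of the fulcrum edge: the upper edge of the steel nosing at the end of the trough floor, 85 mm ahead of the trough's origin and 30 mm above the table. The edge runs along the trough's y; axes as the trough's.
- pad: Cork strip fixed on the base board ahead of the edge, 90 (along the trough) x 60 x 4 mm, its top 10 mm above the table (20 mm below the edge), 55 to 145 mm ahead of the edge. Origin at the centre of its underside; axes as the trough's. The bar's nose comes down on it.
- bar: Stone bar 200 x 40 x 26 mm, 0.55 kg, in the trough with 2 mm side play. Origin: centre of underside; x along it toward the steel edge, z up. Its balance point lies up to 23 mm either side of the middle, unseen, different each time. Once that passes the edge, it tips nose down (9 to 16 deg) onto the cork and stays. Pushed over 8 mm beyond tipping, the nose may rest too heavily.
- saddle: Aluminium saddle, 60 g, standing on two legs. Bridge plate 30 (x) x 58 (y) x 5 mm, underside = seat, to lie on the bar's top. Legs hang 13 mm below the seat, 48 mm apart inside. Upright grip fin on the bridge: 26 mm long (x), 12 mm thick (y), top 40 mm above the seat. Origin: centre of the seat face, 13 mm above the table; z up. x goes along the bar, either way round.
- cork_block: Bystander: brown block 61 x 96 x 33 mm; origin at the centre of its underside.
- tape_roll: Bystander: roll of masking tape lying flat, 104 mm across, 25 mm high; origin at the centre of its underside.
- chisel: Bystander: dark steel chisel 215 mm long, lying; origin at the centre of its underside.
There are look-alikes about, which are no part of the job. What is shaped like the saddle but red or turquoise is not meant.

How it is judged:
On the way:
1. the bar, alone, has tipped over the steel edge and its nose rests on the cork strip (angle between bar's own z axis and vertical above 0.1 rad and contact force between bar and pad above 0.02 N and angular speed of bar below 0.1 rad/s and contact force between bar and saddle below 0.02 N), for 0.3 s.
At the end, for the whole second after the job is handed in: Bar in the trough line (15 mm), tipped over 0.1 rad, nose resting on the cork with 0.02 to 0.95 N. Saddle seated flat astride the bar (5 mm, 0.1 rad; in line within 0.2 rad), its middle, measured along the bar, within 12 mm of the steel edge. Bar and saddle at rest (angle between bar's own z axis and vertical above 0.1 rad and contact force between bar and pad between 0.02 and 0.95 N and y of bar in the frame of trough between -0.015 and 0.015 m and x of fulcrum in the frame of saddle between -0.012 and 0.012 m and y of saddle in the frame of bar between -0.008 and 0.008 m and z of saddle in the frame of bar between 0.022 and 0.031 m and angle between the x axis of saddle and the x axis of bar, either way round below 0.2 rad and angle between the z axis of saddle and the z axis of bar, either way round below 0.1 rad and contact force between saddle and bar above 0.1 N and linear speed of each of bar, saddle below 0.02 m/s); the robot touches nothing.
It fails at once if the bar is lifted out of the trough (height (world z) of bar above 0.06 m).
It fails at once if the cork block is moved more than 30 mm (distance of cork_block from where it was at the start of the episode above 0.03 m).
It fails at once if the tape roll is moved more than 30 mm (distance of tape_roll from where it was at the start of the episode above 0.03 m).
It fails at once if the chisel is moved more than 30 mm (distance of chisel from where it was at the start of the episode above 0.03 m).
It also fails if it takes over 72 s, if anything falls off the work surface, if the arm or the gripper's body presses on something with over 40 N, if the wrist force passes 120 N, or if a joint passes its speed limit or range.

### The arm

A 6-joint arm with a two-finger parallel gripper is mounted at the origin on a cart in front of the work surface, level with it; the furniture and walls round the work are solid. World frame = base frame: x ahead of the robot, y to its left, z up, the work surface at z = 0. Lengths are in m, angles in rad, forces in N, time in s.
With the tool pointing down it reaches from about 0.35 to 0.85 m from the base axis. Payload 8.1 kg.
Tool frame: the origin (TCP) lies between the finger pads; the fingertips stand manip.finger_overhang ahead of it and the grasp point (between the pads) lies 6 mm ahead of it (manip.finger_overhang is the distance from the TCP to the fingertips, in m); z points along the fingers, y is the line along which they close (so a half turn about z gives the same grasp; the last joint's range is limited). The gripper opens to 85 mm and grips with 20 to 120 N. Pads are 22 mm wide; open, the fingers measure 114 mm over their backs; the gripper's body (76 mm by 85 mm) begins 54 mm behind the grasp point. The pads swing forward as they close: fully open they stand 13 mm farther back than shut.
Start: joints at [1.229, 0.13, 1.488, -0, 1.523, -0.085], TCP at [0.152, 0.58, 0.256] pointing down, gripper open.
Joint ranges: [-2.96, 2.96], [-0.89, 2.26], [0.02, 2.5], [-1.34, 4.48], [0, 2.73], [-2.66, 2.66]. Speed limits (rad/s): [2.39, 2.39, 2.79, 3.14, 3.14, 3.14].

### API

Orientations are given as a unit quaternion [x, y, z, w].
In Python, from workcell import manip gives the robot as it stands.
- The arm moves only by the tool jog_arm, never from a script. Its arguments are lists of equal length, an entry for each row: "turn": the turn, a rotation vector about the tool's x, y, z normalised to -1 to 1, where 1 is 6 degrees, a list of three; "travel": the shift along the tool's x, y, z normalised to -1 to 1, where 1 is 25 mm, a list of three; "hand": the closure in counts, from 0 (fully open) to 255 (shut). In form: {"turn": [[ax, ay, az], ...], "travel": [[x, y, z], ...], "hand": [hand, ...]}. A call has exactly 5 rows; each row shifts and turns the commanded pose from where the row before left it, along the tool's axes as they then stand; what a row does not reach is not made up. A row lasts 1/10 s, in which the tool goes at most 50 mm and 8.59 degrees, less where a joint would pass 70% of its speed; a pose out of reach is approached as far as the arm can. A call with a number of a shift or a turn outside -1 to 1 is refused whole. A call with a gripper value outside its range is refused whole. The fingers move at their own pace and stop on an object; "squeeze" is the grip in N (left out, the last holds). Time passes only in rows, so rows that do not move let the fingers close, or fill a call up. It gives the time, the measured TCP pose, the force, the opening and the grip force at its end, in the units of the state.
- manip.get_state(): the state, without advancing time (a new reading comes with each control period).
- manip.camera(name): name is "scene" or "top" or "wrist"; returns a dict with "img" (384x512x3 uint8, blue, green, red), "z_map" (384x512 float32, m along the optical axis (not along the pixel's ray), 0 where there is no reading), "fov_y" (degrees; the focal length in pixels is half the picture's height over the tangent of half this angle, whatever the lens; pixels are square), "cx", "cy" (the principal point, pixels), "k1" (the pictures are not rectified: a ray, as slopes to the right and down, at radius r is drawn at 1 + k1 r^2 times it, then the intrinsics apply), "rvec" (rotation vector, rad) and "tvec" (3), from world to camera coordinates, as OpenCV has them. Camera axes: x right, y down, z forward; pixel columns grow to the right and rows downward; lengths in m; the calibration is good to about 2 mm. A picture is of the moment at which its call begins.
- manip.sign_off(): hands the job in; it is judged then, once.
Trained networks look in the newest picture that a camera, given by its name, has taken for a name from the list of things; names that differ only in an ending like _2 or _b are one class to them, and where a whole thing is asked for, a point or a joint stands for the part that bears it (a point fixed in the world has none). Each returns a list of dicts, best first, with "conf" (0 to 1); they miss things now and then, are a little off and sometimes report something else, mostly with a low value. They report only what shows in the picture. A call takes as long as a camera call. They do not tell look-alikes from the thing itself.
- manip.look_for(camera, query): "centre" ([x, y, z] in m, in world coordinates, good to about 4 mm: the middle of the surface that is visible of it).
- manip.masks_of(camera, query): "mask" (384x512 bool, what is visible of it).
The state is a dict: "time_s": time; "joint_pos": joint angles; "qvel": joint speeds; "joint_torque": joint torques, N m; "tool_pos": TCP position; "orientation": TCP orientation; "wrist_force": force on the tool from outside, world axes, zero at the start; "torque": the same for the moment, N m; "opening": finger opening in m; "finger_force": force on a finger pad.
Only numpy, scipy, OpenCV 4.12 (cv2) and the standard library are available. Lean on these libraries where they do the work, as an engineer would, in place of code of your own. Each camera call takes 0.05 s, during which the arm holds its last target. There are 200 camera calls.

## Working session

There is one attempt and no reset: what is moved stays moved. The work goes in short steps, Python scripts to look and compute and a tool call to move; the robot and the scene stay as the last step left them, time stands still between calls to the robot, and variables do not carry over. Pictures are saved under pics/ and viewed, at most 10 in all, crops included, and the job is handed in when it is done.

Besides the shell and the picture viewer there is one more tool, called after "Emit:" as name(argument=value, ...), one argument or row to a line, values as JSON. jog_arm: Moves the arm, as the interface text tells. Scaled input: -1 to 1 covers 25 mm each way for a shift and 6 degrees each way for a turn. Its arguments: {"type":"object","properties":{"turn":{"type":"array","items":{"type":"array","items":{"type":"number","minimum":-1,"maximum":1}}},"travel":{"type":"array","items":{"type":"array","items":{"type":"number","minimum":-1,"maximum":1}}},"hand":{"type":"array","items":{"type":"number"}},"squeeze":{"type":"number"}},"required":["turn","travel","hand"]}

```bash
mkdir -p pics
cat > h.py <<'E'
import numpy as np, cv2
from workcell import manip
from scipy.spatial.transform import Rotation as R
def cloud(c):
    h,w=c["z_map"].shape; f=h/2/np.tan(np.radians(c["fov_y"]/2))
    K=np.array([[f,0,c["cx"]],[0,f,c["cy"]],[0,0,1.]])
    u,v=np.meshgrid(np.arange(w),np.arange(h))
    p=cv2.undistortPoints(np.stack([u,v],-1).reshape(-1,1,2).astype(float),K,np.array([c["k1"],0,0,0.])).reshape(h,w,2)
    z=c["z_map"]; P=np.dstack([p*z[...,None],z])
    M=R.from_rotvec(np.ravel(c["rvec"])).as_matrix()
    W=(P-np.ravel(c["tvec"]))@M
    W[z<=0]=np.nan
    return W
E
python3 - <<'E'
from h import *
print(manip.get_state(), manip.finger_overhang)
for n in ("scene","top"):
    c=manip.camera(n); cv2.imwrite(f"pics/{n}0.png",c["img"]); np.save(f"{n}0.npy",cloud(c)); np.save(f"{n}0i.npy",c["img"])
    for q in ("trough","bar","saddle","pad","cork_block","tape_roll","chisel"):
        for d in manip.look_for(n,q): print(n,q,np.round(d["centre"],3),round(d["conf"],2))
E
```

```text
{'time_s': 0.0, 'joint_pos': array([ 1.22859981e+00,  1.31130062e-01,  1.48928475e+00, -1.06763458e-05,
        1.52301159e+00, -8.54331377e-02]), 'qvel': array([-0.00024657, -0.0013203 ,  0.00027701,  0.00078663,  0.00095553,
        0.00061482]), 'joint_torque': array([-6.96423085e-04, -5.69436693e+01, -5.00522912e+01, -5.15249994e-04,
        1.58087374e-02, -2.94640472e-05]), 'tool_pos': array([0.15220093, 0.57984973, 0.25525997]), 'orientation': array([ 1.28029009e-01,  9.91770000e-01, -8.97128074e-04, -1.89340782e-04]), 'wrist_force': array([ 0.38740294, -0.6453573 , -0.61504581]), 'torque': array([-0.0048698 , -0.04121223, -0.01868707]), 'finger_force': 0.0, 'opening': 0.08524541933042803} 0.025
scene trough [ 0.429 -0.082  0.012] 0.69
scene bar [ 0.453 -0.137  0.056] 0.63
scene saddle [ 0.639 -0.064  0.014] 0.65
scene saddle [ 0.62  -0.144  0.015] 0.64
scene saddle [0.591 0.025 0.019] 0.53
scene pad [0.455 0.082 0.009] 0.56
scene cork_block [ 0.609 -0.337  0.035] 0.7
scene tape_roll [0.677 0.235 0.016] 0.77
scene chisel [ 0.76  -0.069  0.012] 0.76
top trough [0.457 0.016 0.009] 0.65
top bar [ 0.462 -0.107  0.055] 0.64
top saddle [0.595 0.032 0.018] 0.78
top saddle [ 0.621 -0.138  0.02 ] 0.61
top saddle [ 0.634 -0.05   0.016] 0.49
top pad [0.464 0.08  0.009] 0.96
top cork_block [ 0.622 -0.317  0.029] 0.56
top tape_roll [0.684 0.258 0.028] 0.62
top chisel [ 0.765 -0.043  0.012] 0.92
```

View pics/top0.png

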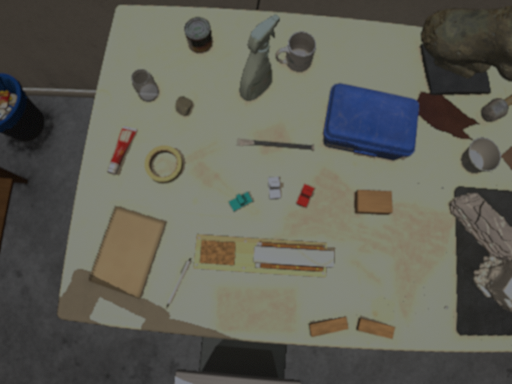

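View pics/scene0.png

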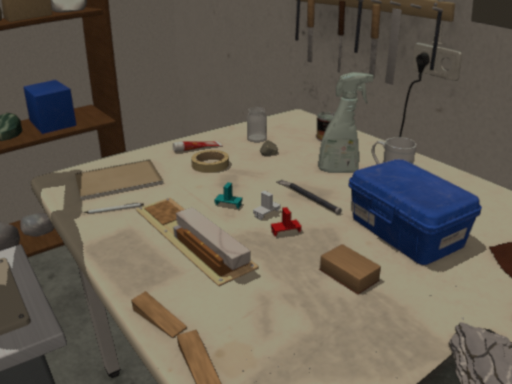

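Top view: the candidates for the saddle are turquoise (241,201), aluminium/grey (275,187) and red (306,196). By the description I choose the grey one at (275,187). The bar lies at (254–334,257) and the cork pad at (218,251), so the trough's x points image-left (+y).

Run:
```python
from h import *
for n in ("scene","top"):
    W=np.load(n+"0.npy"); img=np.load(n+"0i.npy")
    x,y,z=W[...,0],W[...,1],W[...,2]
    with np.errstate(all='ignore'):
        m=(abs(x-.46)<.06)&(y>-.3)&(y<.2)&(z>.05)&(z<.065)
        P=W[m]; r=cv2.minAreaRect((P[:,:2]*1000).astype(np.float32)); print(n,"bar",len(P),r,cv2.boxPoints(r).round(1).tolist(),np.median(P[:,2]))
        for nm,lo,hi in (("base",.002,.0085),("pad",.0085,.013)):
            m=(abs(x-.46)<.08)&(y>-.3)&(y<.2)&(z>lo)&(z<hi)
            if nm=="pad": m&=(y>.0)
            k=cv2.morphologyEx(m.astype(np.uint8),cv2.MORPH_OPEN,np.ones((3,3))).astype(bool)
            P=W[k]
            if len(P)>5: r=cv2.minAreaRect((P[:,:2]*1000).astype(np.float32)); print(n,nm,len(P),r,cv2.boxPoints(r).round(1).tolist(),np.median(P[:,2]))
        m=(abs(x-.635)<.05)&(abs(y+.05)<.045)&(z>.008)
        P=W[m]; print(n,"sad",len(P)); 
        for lo,hi in ((.008,.03),(.035,.06)):
            Q=P[(P[:,2]>lo)&(P[:,2]<hi)]
            if len(Q)>4: print(lo,Q.mean(0).round(4),cv2.minAreaRect((Q[:,:2]*1000).astype(np.float32)),Q[:,2].max())
    if n=="top": cr=img[170:290,180:350]; s=4
    else: cr=img[180:285,130:310]; s=4
    cv2.imwrite(f"pics/{n}_c.png",cv2.resize(cr,None,fx=s,fy=s,interpolation=cv2.INTER_CUBIC))
```

```text
scene bar 1337 ((459.8077392578125, -113.49665069580078), (42.507877349853516, 202.77003479003906), 1.319618821144104) [[436.20001220703125, -12.600000381469727], [440.8999938964844, -215.3000030517578], [483.3999938964844, -214.39999389648438], [478.70001220703125, -11.600000381469727]] 0.05506107383529857
scene base 1362 ((456.3218994140625, -14.119949340820312), (115.93379211425781, 388.5347595214844), 5.676994800567627) [[379.3999938964844, 173.5], [417.8999938964844, -213.1999969482422], [533.2000122070312, -201.6999969482422], [494.79998779296875, 184.89999389648438]] 0.005581082180612042
scene pad 104 ((447.5636901855469, 74.93744659423828), (70.10343933105469, 45.45370101928711), 77.33100891113281) [[417.70001220703125, 45.70000076293945], [462.0, 35.79999923706055], [477.3999938964844, 104.19999694824219], [433.1000061035156, 114.0999984741211]] 0.009417608990497078
scene sad 371
0.008 [ 0.6338 -0.0591  0.0179] ((640.8244018554688, -54.48236846923828), (60.39665985107422, 31.820297241210938), 8.301349639892578) 0.029871395814824613
0.035 [ 0.6386 -0.0567  0.0458] ((640.58062
[... 540 characters left out ...]
0000610351562], [509.29998779296875, -202.39999389648438], [504.8999938964844, 141.1999969482422]] 0.006399751352613789
top pad 418 ((459.4805603027344, 79.47847747802734), (59.535457611083984, 87.27871704101562), 1.0305886268615723) [[428.8999938964844, 122.5999984741211], [430.5, 35.29999923706055], [490.0, 36.400001525878906], [488.5, 123.5999984741211]] 0.010858930294054388
top sad 247
0.008 [ 0.6378 -0.054   0.0184] ((640.9312744140625, -54.29156494140625), (58.8075065612793, 30.100605010986328), 8.649950981140137) 0.02893635907175065
0.035 [ 0.6393 -0.0539  0.0503] ((640.7523193359375, -53.496376037597656), (12.298744201660156, 24.123620986938477), 8.510856628417969) 0.0584070545396861
```

View pics/top_c.png

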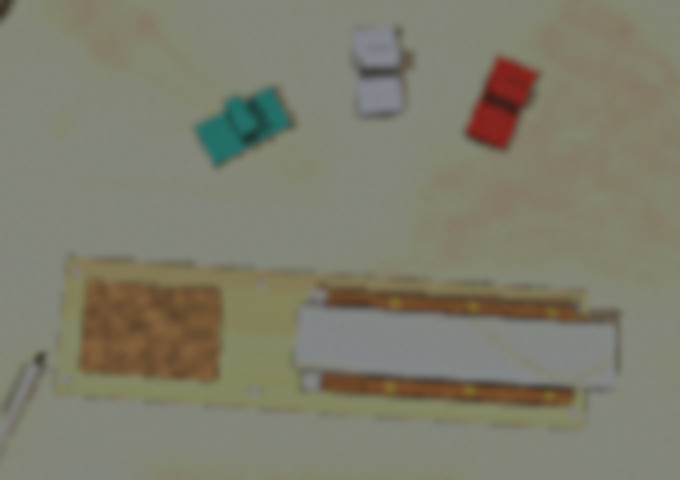

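Close crop: the grey aluminium saddle sits at crop (379,72), with its fin between its legs, and it is distinct from turquoise (245,125) and red (503,103). The bar nose is about 6 mm past the edge, and the edge is at y≈-0.019. I'll push from the bar's rear end with closed fingers, backing off after each step.

```bash
cat >> h.py <<'E'
def plan(target, yaw_y=None, rows=None, pos=None, M=None, tilt=None):
    """rows from the pose to target pos; M target rotation matrix"""
    s=manip.get_state(); p0=s["tool_pos"] if pos is None else np.array(pos); R0=R.from_quat(s["orientation"]) if pos is None else M
    if yaw_y is None: Rt=R0
    else:
        a=np.radians(yaw_y); y=np.array([np.cos(a),np.sin(a),0]); z=np.array([0,0,-1.]); Rt=R.from_matrix(np.stack([np.cross(y,z),y,z],1))
        if tilt: Rt=Rt*R.from_rotvec(np.radians([0,tilt,0]))
    d=(R0.inv()*Rt).as_rotvec(degrees=True)
    n=rows or int(max(np.ceil(np.abs(d).max()/5.9),np.ceil(np.linalg.norm(target-p0)/.0245)))
    n=-(-n//5)*5
    T=[];X=[];p=p0.copy();r=R0
    for i in range(n):
        w=p0+(np.array(target)-p0)*(i+1)/n
        x=np.round(r.inv().apply(w-p)/.025,2); t=np.round(d/n/6,3)
        T.append(t.tolist());X.append(x.tolist()); p=p+r.apply(x*.025); r=r*R.from_rotvec(np.radians(t*6))
    for i in range(0,n,5): print("turn",T[i:i+5],"\ntravel",X[i:i+5])
    return p,r
E
python3 - <<'E'
from h import *
p,r=plan([.45,.25,.25],60)
p,r=plan([.463,-.262,.16],0,pos=p,M=r)
print(p,r.as_matrix().round(3))
E
```

```text
turn [[0.0, -0.0, 0.127], [0.0, -0.0, 0.127], [0.0, -0.0, 0.127], [0.0, -0.0, 0.127], [0.0, -0.0, 0.127]] 
travel [[-0.74, -0.49, 0.01], [-0.75, -0.48, 0.02], [-0.76, -0.46, 0.01], [-0.76, -0.46, 0.01], [-0.77, -0.45, 0.01]]
turn [[0.0, -0.0, 0.127], [0.0, -0.0, 0.127], [0.0, -0.0, 0.127], [0.0, -0.0, 0.127], [0.0, -0.0, 0.127]] 
travel [[-0.77, -0.44, 0.02], [-0.78, -0.42, 0.01], [-0.79, -0.42, 0.01], [-0.79, -0.41, 0.01], [-0.8, -0.39, 0.02]]
turn [[0.0, -0.0, 0.127], [0.0, -0.0, 0.127], [0.0, -0.0, 0.127], [0.0, -0.0, 0.127], [0.0, -0.0, 0.127]] 
travel [[-0.8, -0.39, 0.01], [-0.81, -0.37, 0.01], [-0.81, -0.36, 0.01], [-0.81, -0.36, 0.02], [-0.83, -0.34, 0.01]]
turn [[0.0, -0.0, 0.127], [0.0, -0.0, 0.127], [0.0, -0.0, 0.127], [0.0, -0.0, 0.127], [0.0, -0.0, 0.127]] 
travel [[-0.82, -0.33, 0.01], [-0.83, -0.32, 0.01], [-0.83, -0.31, 0.02], [-0.84, -0.3, 0.01], [-0.84, -0.28, 0.01]]
turn [[0.0, -0.0, 0.4], [0.0, -0.0, 0.4], [0.0, -0.0, 0.4], [0.0, -0.0, 0.4], [0.0, -0.0, 0.4]] 
travel [[-0.43, -0.7, 0.14], [-0.45, -0.68, 0.15], [-0.49, -0.66, 0.14], [-0.51, -0.64, 0.15], [-0.54, -0.
[... 277 characters left out ...]
 0.4], [0.0, -0.0, 0.4], [0.0, -0.0, 0.4]] 
travel [[-0.67, -0.46, 0.14], [-0.7, -0.44, 0.15], [-0.71, -0.41, 0.14], [-0.73, -0.37, 0.15], [-0.74, -0.35, 0.14]]
turn [[0.0, -0.0, 0.4], [0.0, -0.0, 0.4], [0.0, -0.0, 0.4], [0.0, -0.0, 0.4], [0.0, -0.0, 0.4]] 
travel [[-0.76, -0.31, 0.14], [-0.76, -0.29, 0.15], [-0.78, -0.25, 0.14], [-0.8, -0.21, 0.15], [-0.79, -0.19, 0.14]]
turn [[0.0, -0.0, 0.4], [0.0, -0.0, 0.4], [0.0, -0.0, 0.4], [0.0, -0.0, 0.4], [0.0, -0.0, 0.4]] 
travel [[-0.81, -0.15, 0.14], [-0.81, -0.12, 0.15], [-0.82, -0.08, 0.14], [-0.81, -0.05, 0.15], [-0.82, -0.01, 0.14]]
[ 0.46301166 -0.26190856  0.16001632] [[-0.001  1.    -0.   ]
 [ 1.     0.001  0.   ]
 [ 0.    -0.    -1.   ]]
```

Emit:
jog_arm(
  turn=[
    [0,0,0.13],
    [0,0,0.13],
    [0,0,0.13],
    [0,0,0.13],
    [0,0,0.13],
  ],
  travel=[
    [-0.75,-0.48,0],
    [-0.75,-0.48,0],
    [-0.75,-0.47,0],
    [-0.76,-0.46,0],
    [-0.77,-0.45,0],
  ],
  hand=[255,255,255,255,255],
)

```text
time_s: 1.3
tool_pos: [0.2272, 0.497, 0.2564]
orientation: [0.162, 0.987, 0.0, 0.0]
wrist_force: [0.5, -0.1, -0.0]
opening: 0.0118
finger_force: 0.0
```

Emit:
jog_arm(
  turn=[
    [0,0,0.13],
    [0,0,0.13],
    [0,0,0.13],
    [0,0,0.13],
    [0,0,0.13],
  ],
  travel=[
    [-0.77,-0.44,0],
    [-0.78,-0.42,0],
    [-0.79,-0.42,0],
    [-0.79,-0.41,0],
    [-0.8,-0.39,0],
  ],
  hand=[255,255,255,255,255],
)

```text
time_s: 1.8
tool_pos: [0.3015, 0.4143, 0.2564]
orientation: [0.195, 0.981, 0.0, 0.0]
wrist_force: [0.2, 0.4, -0.2]
opening: 0.0002
finger_force: 0.0
```

Emit:
jog_arm(
  turn=[
    [0,0,0.13],
    [0,0,0.13],
    [0,0,0.13],
    [0,0,0.13],
    [0,0,0.13],
  ],
  travel=[
    [-0.8,-0.39,0],
    [-0.81,-0.37,0],
    [-0.81,-0.36,0],
    [-0.81,-0.36,0],
    [-0.83,-0.34,0],
  ],
  hand=[255,255,255,255,255],
)

```text
time_s: 2.3
tool_pos: [0.3756, 0.3313, 0.2564]
orientation: [0.229, 0.973, 0.0, 0.0]
wrist_force: [0.1, 0.6, -0.2]
opening: 0.0002
finger_force: 0.0
```

Emit:
jog_arm(
  turn=[
    [0,0,0.13],
    [0,0,0.13],
    [0,0,0.13],
    [0,0,0.13],
    [0,0,0.13],
  ],
  travel=[
    [-0.82,-0.33,0],
    [-0.83,-0.32,0],
    [-0.83,-0.31,0],
    [-0.84,-0.3,0],
    [-0.84,-0.28,0],
  ],
  hand=[255,255,255,255,255],
)

```text
time_s: 2.8
tool_pos: [0.4495, 0.2485, 0.2565]
orientation: [0.262, 0.965, 0.0, 0.0]
wrist_force: [0.2, 0.3, 0.2]
opening: 0.0
finger_force: 0.0
```

Emit:
jog_arm(
  turn=[
    [0,0,0.4],
    [0,0,0.4],
    [0,0,0.4],
    [0,0,0.4],
    [0,0,0.4],
  ],
  travel=[
    [-0.43,-0.7,0.14],
    [-0.45,-0.68,0.14],
    [-0.49,-0.66,0.14],
    [-0.51,-0.64,0.14],
    [-0.54,-0.62,0.14],
  ],
  hand=[255,255,255,255,255],
)

```text
time_s: 3.3
tool_pos: [0.4509, 0.146, 0.2388]
orientation: [0.362, 0.932, 0.0, 0.0]
wrist_force: [-0.0, 0.0, 0.3]
opening: 0.0001
finger_force: 0.0
```

Emit:
jog_arm(
  turn=[
    [0,0,0.4],
    [0,0,0.4],
    [0,0,0.4],
    [0,0,0.4],
    [0,0,0.4],
  ],
  travel=[
    [-0.56,-0.6,0.14],
    [-0.59,-0.57,0.14],
    [-0.61,-0.54,0.14],
    [-0.63,-0.52,0.14],
    [-0.66,-0.5,0.14],
  ],
  hand=[255,255,255,255,255],
)

```text
time_s: 3.8
tool_pos: [0.4528, 0.0435, 0.2214]
orientation: [0.457, 0.889, 0.0, 0.0]
wrist_force: [0.5, 0.6, -0.2]
opening: 0.0002
finger_force: 0.0
```

Emit:
jog_arm(
  turn=[
    [0,0,0.4],
    [0,0,0.4],
    [0,0,0.4],
    [0,0,0.4],
    [0,0,0.4],
  ],
  travel=[
    [-0.67,-0.46,0.14],
    [-0.7,-0.44,0.14],
    [-0.71,-0.41,0.14],
    [-0.73,-0.37,0.14],
    [-0.74,-0.35,0.14],
  ],
  hand=[255,255,255,255,255],
)

```text
time_s: 4.3
tool_pos: [0.4549, -0.059, 0.2039]
orientation: [0.548, 0.837, 0.0, 0.0]
wrist_force: [0.4, -0.1, -0.7]
opening: -0.0001
finger_force: 0.0
```

Emit:
jog_arm(
  turn=[
    [0,0,0.4],
    [0,0,0.4],
    [0,0,0.4],
    [0,0,0.4],
    [0,0,0.4],
  ],
  travel=[
    [-0.76,-0.31,0.14],
    [-0.76,-0.29,0.14],
    [-0.78,-0.25,0.14],
    [-0.8,-0.21,0.14],
    [-0.79,-0.19,0.14],
  ],
  hand=[255,255,255,255,255],
)

```text
time_s: 4.8
tool_pos: [0.4568, -0.1614, 0.1864]
orientation: [0.632, 0.775, 0.0, 0.0]
wrist_force: [-0.2, -0.2, 0.6]
opening: -0.0003
finger_force: 0.0
```

Emit:
jog_arm(
  turn=[
    [0,0,0.4],
    [0,0,0.4],
    [0,0,0.4],
    [0,0,0.4],
    [0,0,0.4],
  ],
  travel=[
    [-0.81,-0.15,0.14],
    [-0.81,-0.12,0.14],
    [-0.82,-0.08,0.14],
    [-0.81,-0.05,0.14],
    [-0.82,-0.01,0.14],
  ],
  hand=[255,255,255,255,255],
)

```text
time_s: 5.3
tool_pos: [0.4588, -0.2638, 0.1688]
orientation: [0.71, 0.705, 0.0, 0.0]
wrist_force: [-0.2, 0.2, 0.4]
opening: 0.0002
finger_force: 0.0
```

Emit:
jog_arm(
  turn=[
    [0,0,0.05],
    [0,0,0.05],
    [0,0,0],
    [0,0,0],
    [0,0,0],
  ],
  travel=[
    [0,0.16,0.78],
    [0,0,0.78],
    [0,0,0.78],
    [0,0,0.78],
    [0,0,0.78],
  ],
  hand=[255,255,255,255,255],
)

```text
time_s: 5.8
tool_pos: [0.4629, -0.263, 0.0707]
orientation: [0.713, 0.701, 0.0, 0.0]
wrist_force: [-0.0, 0.1, 0.1]
opening: -0.0002
finger_force: 0.0
```

Emit:
jog_arm(
  turn=[
    [0,0,0],
    [0,0,0],
    [0,0,0],
    [0,0,0],
    [0,0,0],
  ],
  travel=[
    [0.3,0,0],
    [0.3,0,0],
    [0.25,0,0],
    [0.25,0,0],
    [0.25,0,0],
  ],
  hand=[255,255,255,255,255],
)

```text
time_s: 6.3
tool_pos: [0.464, -0.2288, 0.0724]
orientation: [0.713, 0.702, 0.0, 0.001]
wrist_force: [-0.5, -0.1, -0.7]
opening: -0.0001
finger_force: 0.0
```

Emit:
jog_arm(
  turn=[
    [0,0,0],
    [0,0,0],
    [0,0,0],
    [0,0,0],
    [0,0,0],
  ],
  travel=[
    [0.2,0,0],
    [0.2,0,0],
    [0.2,0,0],
    [0.2,0,0],
    [0.2,0,0],
  ],
  hand=[255,255,255,255,255],
)

```text
time_s: 6.8
tool_pos: [0.4642, -0.2047, 0.072]
orientation: [0.713, 0.701, -0.0, 0.001]
wrist_force: [-0.2, -5.8, 3.3]
opening: 0.0004
finger_force: 2.7
```

```bash
cat > b.py <<'E'
from h import *
import sys
c=manip.camera("top"); W=cloud(c); x,y,z=W[...,0],W[...,1],W[...,2]
with np.errstate(all='ignore'):
    m=(abs(x-.46)<.016)&(y>-.23)&(y<.17)&(z>.012)&(z<.12)
    if len(sys.argv)>1: cv2.imwrite(sys.argv[1],cv2.resize(c["img"][170:290,180:350],None,fx=4,fy=4))
P=W[m]; P=P[P[:,1]>manip.get_state()["tool_pos"][1]+.035]
b=np.arange(-.2,.16,.02)
for a in b:
    q=P[(P[:,1]>=a)&(P[:,1]<a+.02)]
    if len(q)>5: print(round(a+.01,2),round(float(np.median(q[:,2])),4),end=" | ")
print("front y",np.sort(P[:,1])[-15:].mean().round(4))
E
python3 b.py pics/p1.png
```

```text
-0.17 0.0569 | -0.15 0.0571 | -0.13 0.0569 | -0.11 0.0567 | -0.09 0.0567 | -0.07 0.0567 | -0.05 0.0566 | -0.03 0.0568 | -0.01 0.0571 | 0.01 0.0566 | 0.03 0.0134 | 0.05 0.013 | 0.07 0.0129 | 0.09 0.013 | 0.11 0.013 | 0.13 0.0126 | front y 0.1194
```

View pics/p1.png

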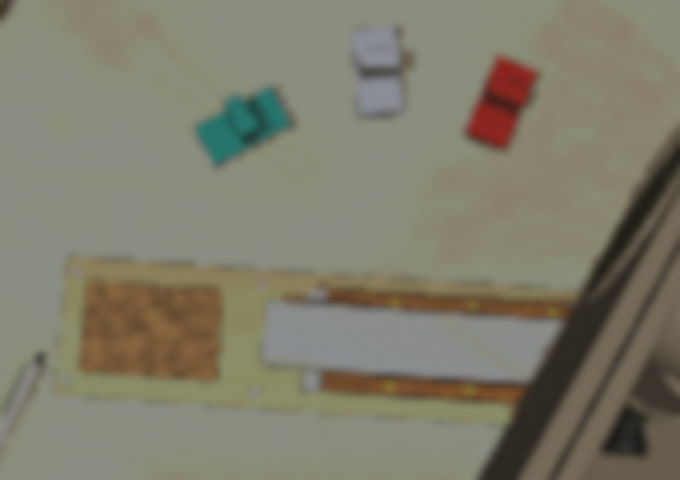

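The bar nose (crop x≈263) has moved about 21 mm with the push and the bar lies straight in the trough. Continuing to the start of the possible tipping range.

Emit:
jog_arm(
  turn=[
    [0,0,0],
    [0,0,0],
    [0,0,0],
    [0,0,0],
    [0,0,0],
  ],
  travel=[
    [0.2,0,0],
    [0.2,0,0],
    [0.2,0,0],
    [0.2,0,0],
    [0.2,0,0],
  ],
  hand=[255,255,255,255,255],
)

```text
time_s: 7.35
tool_pos: [0.4646, -0.1798, 0.0719]
orientation: [0.713, 0.701, -0.0, 0.001]
wrist_force: [-0.5, -6.3, 2.6]
opening: 0.0004
finger_force: 2.8
```

Emit:
jog_arm(
  turn=[
    [0,0,0],
    [0,0,0],
    [0,0,0],
    [0,0,0],
    [0,0,0],
  ],
  travel=[
    [0.2,0,0],
    [0.2,0,0],
    [0.2,0,0],
    [0.1,0,0],
    [-0.1,0,0],
  ],
  hand=[255,255,255,255,255],
)

```text
time_s: 7.85
tool_pos: [0.4643, -0.1635, 0.0713]
orientation: [0.713, 0.702, 0.0, -0.0]
wrist_force: [-0.4, 0.4, 0.5]
opening: -0.0003
finger_force: 0.0
```

```bash
python3 b.py
```

```text
-0.11 0.0573 | -0.09 0.0569 | -0.07 0.0567 | -0.05 0.0568 | -0.03 0.0569 | -0.01 0.057 | 0.01 0.0569 | 0.03 0.0567 | 0.05 0.0561 | 0.07 0.0126 | 0.09 0.0128 | 0.11 0.0129 | front y 0.1172
```

Emit:
jog_arm(
  turn=[
    [0,0,0],
    [0,0,0],
    [0,0,0],
    [0,0,0],
    [0,0,0],
  ],
  travel=[
    [0.12,0,0],
    [0.12,0,0],
    [0.1,0,0],
    [0,0,0],
    [-0.1,0,0],
  ],
  hand=[255,255,255,255,255],
)

```text
time_s: 8.4
tool_pos: [0.4644, -0.1575, 0.0711]
orientation: [0.713, 0.702, 0.0, -0.0]
wrist_force: [0.5, 0.1, -0.8]
opening: 0.0003
finger_force: 0.0
```

```bash
python3 b.py
```

```text
-0.11 0.0567 | -0.09 0.0568 | -0.07 0.0567 | -0.05 0.057 | -0.03 0.0568 | -0.01 0.0566 | 0.01 0.0569 | 0.03 0.0568 | 0.05 0.0566 | 0.07 0.013 | 0.09 0.013 | 0.11 0.0127 | 0.13 0.0125 | front y 0.117
```

Emit:
jog_arm(
  turn=[
    [0,0,0],
    [0,0,0],
    [0,0,0],
    [0,0,0],
    [0,0,0],
  ],
  travel=[
    [0.1,0,0],
    [0.1,0,0],
    [0,0,0],
    [-0.1,0,0],
    [0,0,0],
  ],
  hand=[255,255,255,255,255],
)

```text
time_s: 8.95
tool_pos: [0.4645, -0.1556, 0.0713]
orientation: [0.713, 0.701, 0.0, -0.0]
wrist_force: [-0.5, 0.1, -1.0]
opening: -0.0004
finger_force: 0.0
```

```bash
python3 b.py
```

```text
-0.11 0.056 | -0.09 0.0568 | -0.07 0.0567 | -0.05 0.0567 | -0.03 0.0567 | -0.01 0.0566 | 0.01 0.0569 | 0.03 0.0572 | 0.05 0.0566 | 0.07 0.0128 | 0.09 0.013 | 0.11 0.0131 | 0.13 0.0132 | front y 0.1209
```

Emit:
jog_arm(
  turn=[
    [0,0,0],
    [0,0,0],
    [0,0,0],
    [0,0,0],
    [0,0,0],
  ],
  travel=[
    [0.12,0,0],
    [0.12,0,0],
    [0,0,0],
    [-0.12,0,0],
    [0,0,0],
  ],
  hand=[255,255,255,255,255],
)

```text
time_s: 9.5
tool_pos: [0.4646, -0.1527, 0.0713]
orientation: [0.713, 0.701, 0.0, -0.0]
wrist_force: [0.2, -0.3, -0.1]
opening: -0.0003
finger_force: 0.0
```

```bash
python3 b.py
```

```text
-0.11 0.0553 | -0.09 0.0568 | -0.07 0.0569 | -0.05 0.0566 | -0.03 0.0568 | -0.01 0.0565 | 0.01 0.0568 | 0.03 0.057 | 0.05 0.0568 | 0.07 0.0136 | 0.09 0.0132 | 0.11 0.0126 | front y 0.1176
```

Emit:
jog_arm(
  turn=[
    [0,0,0],
    [0,0,0],
    [0,0,0],
    [0,0,0],
    [0,0,0],
  ],
  travel=[
    [0.12,0,0],
    [0.12,0,0],
    [0,0,0],
    [-0.12,0,0],
    [0,0,0],
  ],
  hand=[255,255,255,255,255],
)

```text
time_s: 10.05
tool_pos: [0.4647, -0.1497, 0.0713]
orientation: [0.713, 0.701, 0.0, -0.0]
wrist_force: [-0.0, 0.4, -0.1]
opening: -0.0001
finger_force: 0.0
```

```bash
python3 b.py
```

```text
-0.09 0.0567 | -0.07 0.0569 | -0.05 0.0568 | -0.03 0.0571 | -0.01 0.0567 | 0.01 0.057 | 0.03 0.0568 | 0.05 0.0566 | 0.07 0.0544 | 0.09 0.0133 | 0.11 0.0127 | front y 0.1174
```

Emit:
jog_arm(
  turn=[
    [0,0,0],
    [0,0,0],
    [0,0,0],
    [0,0,0],
    [0,0,0],
  ],
  travel=[
    [0.12,0,0],
    [0.12,0,0],
    [0,0,0],
    [-0.12,0,0],
    [0,0,0],
  ],
  hand=[255,255,255,255,255],
)

```text
time_s: 10.6
tool_pos: [0.4647, -0.1467, 0.0713]
orientation: [0.713, 0.701, 0.0, -0.0]
wrist_force: [0.4, 0.3, 1.0]
opening: 0.0004
finger_force: 0.0
```

Emit:
jog_arm(
  turn=[
    [0,0,0],
    [0,0,0],
    [0,0,0],
    [0,0,0],
    [0,0,0],
  ],
  travel=[
    [0.1,0,0],
    [0.1,0,0],
    [0,0,0],
    [-0.1,0,0],
    [0,0,0],
  ],
  hand=[255,255,255,255,255],
)

```text
time_s: 11.1
tool_pos: [0.4647, -0.1441, 0.0713]
orientation: [0.713, 0.701, 0.0, -0.0]
wrist_force: [-0.0, -0.2, -0.6]
opening: 0.0
finger_force: 0.0
```

```bash
python3 b.py
```

```text
-0.09 0.0563 | -0.07 0.0569 | -0.05 0.0564 | -0.03 0.0569 | -0.01 0.057 | 0.01 0.0568 | 0.03 0.0567 | 0.05 0.0566 | 0.07 0.0562 | 0.09 0.0125 | 0.11 0.0129 | 0.13 0.0126 | front y 0.1201
```

Emit:
jog_arm(
  turn=[
    [0,0,0],
    [0,0,0],
    [0,0,0],
    [0,0,0],
    [0,0,0],
  ],
  travel=[
    [0.1,0,0],
    [0.1,0,0],
    [0,0,0],
    [-0.1,0,0],
    [0,0,0],
  ],
  hand=[255,255,255,255,255],
)

```text
time_s: 11.65
tool_pos: [0.4648, -0.1416, 0.0713]
orientation: [0.713, 0.701, 0.0, -0.0]
wrist_force: [-0.4, 0.8, 0.4]
opening: -0.0003
finger_force: 0.0
```

Emit:
jog_arm(
  turn=[
    [0,0,0],
    [0,0,0],
    [0,0,0],
    [0,0,0],
    [0,0,0],
  ],
  travel=[
    [0.1,0,0],
    [0.1,0,0],
    [0,0,0],
    [-0.1,0,0],
    [0,0,0],
  ],
  hand=[255,255,255,255,255],
)

```text
time_s: 12.15
tool_pos: [0.4648, -0.1391, 0.0713]
orientation: [0.713, 0.701, 0.0, -0.0]
wrist_force: [0.2, -0.6, 0.0]
opening: 0.0
finger_force: 0.0
```

```bash
python3 b.py
```

```text
-0.09 0.0568 | -0.07 0.0569 | -0.05 0.057 | -0.03 0.0566 | -0.01 0.0568 | 0.01 0.0569 | 0.03 0.0569 | 0.05 0.0571 | 0.07 0.0563 | 0.09 0.0126 | 0.11 0.0126 | 0.13 0.0129 | front y 0.1193
```

Emit:
jog_arm(
  turn=[
    [0,0,0],
    [0,0,0],
    [0,0,0],
    [0,0,0],
    [0,0,0],
  ],
  travel=[
    [0.1,0,0],
    [0.1,0,0],
    [0,0,0],
    [-0.1,0,0],
    [0,0,0],
  ],
  hand=[255,255,255,255,255],
)

```text
time_s: 12.7
tool_pos: [0.4649, -0.1366, 0.0713]
orientation: [0.713, 0.701, 0.0, -0.0]
wrist_force: [0.1, -0.1, -0.6]
opening: 0.0
finger_force: 0.0
```

Emit:
jog_arm(
  turn=[
    [0,0,0],
    [0,0,0],
    [0,0,0],
    [0,0,0],
    [0,0,0],
  ],
  travel=[
    [0.1,0,0],
    [0.1,0,0],
    [0,0,0],
    [-0.1,0,0],
    [0,0,0],
  ],
  hand=[255,255,255,255,255],
)

```text
time_s: 13.2
tool_pos: [0.4649, -0.1341, 0.0713]
orientation: [0.713, 0.701, 0.0, -0.0]
wrist_force: [0.1, -0.1, 0.5]
opening: -0.0002
finger_force: 0.0
```

```bash
python3 b.py
```

```text
-0.07 0.0569 | -0.05 0.057 | -0.03 0.0571 | -0.01 0.0568 | 0.01 0.057 | 0.03 0.0571 | 0.05 0.0568 | 0.07 0.0566 | 0.09 0.0129 | 0.11 0.0127 | 0.13 0.0126 | front y 0.1199
```

Emit:
jog_arm(
  turn=[
    [0,0,0],
    [0,0,0],
    [0,0,0],
    [0,0,0],
    [0,0,0],
  ],
  travel=[
    [0.1,0,0],
    [0.1,0,0],
    [0,0,0],
    [-0.1,0,0],
    [0,0,0],
  ],
  hand=[255,255,255,255,255],
)

```text
time_s: 13.75
tool_pos: [0.4649, -0.1315, 0.0713]
orientation: [0.713, 0.701, 0.0, -0.0]
wrist_force: [1.0, 0.4, -0.7]
opening: -0.0001
finger_force: 0.0
```

Emit:
jog_arm(
  turn=[
    [0,0,0],
    [0,0,0],
    [0,0,0],
    [0,0,0],
    [0,0,0],
  ],
  travel=[
    [0.1,0,0],
    [0.1,0,0],
    [0,0,0],
    [-0.1,0,0],
    [0,0,0],
  ],
  hand=[255,255,255,255,255],
)

```text
time_s: 14.25
tool_pos: [0.465, -0.129, 0.0712]
orientation: [0.713, 0.701, 0.0, -0.0]
wrist_force: [0.8, -0.1, -0.2]
opening: 0.0001
finger_force: 0.0
```

```bash
python3 b.py
```

```text
-0.07 0.0573 | -0.05 0.0566 | -0.03 0.0566 | -0.01 0.057 | 0.01 0.0569 | 0.03 0.0569 | 0.05 0.0566 | 0.07 0.0567 | 0.09 0.0547 | 0.11 0.0132 | 0.13 0.0125 | front y 0.1178
```

Emit:
jog_arm(
  turn=[
    [0,0,0],
    [0,0,0],
    [0,0,0],
    [0,0,0],
    [0,0,0],
  ],
  travel=[
    [0.1,0,0],
    [0.1,0,0],
    [0,0,0],
    [-0.1,0,0],
    [0,0,0],
  ],
  hand=[255,255,255,255,255],
)

```text
time_s: 14.8
tool_pos: [0.465, -0.1265, 0.0712]
orientation: [0.713, 0.701, 0.0, -0.0]
wrist_force: [-0.4, 0.7, 0.3]
opening: 0.0003
finger_force: 0.0
```

Emit:
jog_arm(
  turn=[
    [0,0,0],
    [0,0,0],
    [0,0,0],
    [0,0,0],
    [0,0,0],
  ],
  travel=[
    [0.1,0,0],
    [0.1,0,0],
    [0,0,0],
    [-0.1,0,0],
    [0,0,0],
  ],
  hand=[255,255,255,255,255],
)

```text
time_s: 15.3
tool_pos: [0.465, -0.124, 0.0712]
orientation: [0.713, 0.701, 0.0, -0.0]
wrist_force: [0.1, 0.7, 0.2]
opening: 0.0004
finger_force: 0.0
```

```bash
python3 b.py
```

```text
-0.07 0.058 | -0.05 0.0566 | -0.03 0.0568 | -0.01 0.057 | 0.01 0.0566 | 0.03 0.0564 | 0.05 0.0569 | 0.07 0.0566 | 0.09 0.0566 | 0.11 0.0127 | 0.13 0.0129 | front y 0.1182
```

Emit:
jog_arm(
  turn=[
    [0,0,0],
    [0,0,0],
    [0,0,0],
    [0,0,0],
    [0,0,0],
  ],
  travel=[
    [0.1,0,0],
    [0.1,0,0],
    [0,0,0],
    [-0.1,0,0],
    [0,0,0],
  ],
  hand=[255,255,255,255,255],
)

```text
time_s: 15.85
tool_pos: [0.4651, -0.1215, 0.0712]
orientation: [0.713, 0.701, 0.0, -0.0]
wrist_force: [-0.3, 0.1, 0.5]
opening: 0.0002
finger_force: 0.0
```

Emit:
jog_arm(
  turn=[
    [0,0,0],
    [0,0,0],
    [0,0,0],
    [0,0,0],
    [0,0,0],
  ],
  travel=[
    [0.1,0,0],
    [0.1,0,0],
    [0,0,0],
    [-0.1,0,0],
    [0,0,0],
  ],
  hand=[255,255,255,255,255],
)

```text
time_s: 16.35
tool_pos: [0.4651, -0.119, 0.0712]
orientation: [0.713, 0.701, 0.0, -0.0]
wrist_force: [0.3, 0.5, 0.1]
opening: 0.0003
finger_force: 0.0
```

```bash
python3 b.py
```

```text
-0.05 0.0564 | -0.03 0.0567 | -0.01 0.057 | 0.01 0.0566 | 0.03 0.0566 | 0.05 0.0567 | 0.07 0.0563 | 0.09 0.0566 | 0.11 0.0135 | 0.13 0.0129 | front y 0.1211
```

Emit:
jog_arm(
  turn=[
    [0,0,0],
    [0,0,0],
    [0,0,0],
    [0,0,0],
    [0,0,0],
  ],
  travel=[
    [0.1,0,0],
    [0.1,0,0],
    [0,0,0],
    [-0.1,0,0],
    [0,0,0],
  ],
  hand=[255,255,255,255,255],
)

```text
time_s: 16.9
tool_pos: [0.4652, -0.1165, 0.0712]
orientation: [0.713, 0.701, 0.0, -0.0]
wrist_force: [0.7, -0.5, 0.7]
opening: -0.0001
finger_force: 0.0
```

Emit:
jog_arm(
  turn=[
    [0,0,0],
    [0,0,0],
    [0,0,0],
    [0,0,0],
    [0,0,0],
  ],
  travel=[
    [0.1,0,0],
    [0.1,0,0],
    [0,0,0],
    [-0.1,0,0],
    [0,0,0],
  ],
  hand=[255,255,255,255,255],
)

```text
time_s: 17.4
tool_pos: [0.4652, -0.1143, 0.0713]
orientation: [0.713, 0.701, 0.0, 0.0]
wrist_force: [0.5, 0.2, 0.1]
opening: -0.0001
finger_force: 0.0
```

```bash
python3 b.py
```

```text
-0.05 0.0609 | -0.03 0.0592 | -0.01 0.0554 | 0.01 0.0516 | 0.03 0.0485 | 0.05 0.0452 | 0.07 0.0419 | 0.09 0.0383 | 0.11 0.0131 | 0.13 0.0129 | front y 0.1203
```

The bar has tipped: its slope is about 9.9° and the nose is down on the cork. I'll retreat and go above the saddle, opening part way.

Emit:
jog_arm(
  turn=[
    [0,0,0],
    [0,0,0],
    [0,0,0],
    [0,0,0],
    [0,0,0],
  ],
  travel=[
    [-0.3,0,0],
    [-0.6,0,0],
    [-0.4,0,-0.8],
    [0,0,-1],
    [0,0,-1],
  ],
  hand=[255,255,255,255,255],
)

```text
time_s: 17.95
tool_pos: [0.4642, -0.1481, 0.1419]
orientation: [0.713, 0.701, -0.0, -0.0]
wrist_force: [0.8, -0.5, 0.7]
opening: -0.0005
finger_force: 0.0
```

```bash
cat > s.py <<'E'
from h import *
s=manip.get_state(); print(s["tool_pos"])
c=manip.camera("top"); W=cloud(c); x,y,z=W[...,0],W[...,1],W[...,2]
with np.errstate(all='ignore'):
    m=(abs(x-.46)<.035)&(y>-.2)&(y<.11)&(z>.034-(y-.11)*.12)&(z<.037-(y-.11)*.22)
P=W[m]
for it in range(4):
    A=np.c_[P,np.ones(len(P))]; k=np.linalg.lstsq(A[:,[0,1,3]],P[:,2],rcond=None)[0]; r=P[:,2]-A[:,[0,1,3]]@k
    P=P[abs(r)<.003]
print("plane",k,len(P),np.degrees(np.arctan(k[:2]))); 
b=cv2.minAreaRect((P[:,:2]*1000).astype(np.float32)); print(b,cv2.boxPoints(b).tolist())
E
python3 s.py; python3 -c "
from h import *
plan([.641,-.054,.14],8.5)"
```

```text
[ 0.46420115 -0.14809037  0.14186203]
plane [ 0.003653   -0.16807967  0.05185146] 1143 [ 0.2093006  -9.54107496]
((462.8011779785156, 0.8102798461914062), (40.495670318603516, 197.2304229736328), 0.8399110436439514) [[441.1099548339844, 99.11808776855469], [444.0010681152344, -98.09114074707031], [484.4924011230469, -97.49752807617188], [481.6012878417969, 99.71170043945312]]
turn [[0.005, 0.003, -0.158], [0.005, 0.003, -0.158], [0.005, 0.003, -0.158], [0.005, 0.003, -0.158], [0.005, 0.003, -0.158]] 
travel [[0.39, 0.69, 0.03], [0.38, 0.7, 0.03], [0.37, 0.7, 0.03], [0.36, 0.71, 0.03], [0.34, 0.71, 0.03]]
turn [[0.005, 0.003, -0.158], [0.005, 0.003, -0.158], [0.005, 0.003, -0.158], [0.005, 0.003, -0.158], [0.005, 0.003, -0.158]] 
travel [[0.34, 0.73, 0.03], [0.32, 0.72, 0.03], [0.31, 0.73, 0.02], [0.29, 0.74, 0.03], [0.29, 0.74, 0.03]]
```

Emit:
jog_arm(
  turn=[
    [0,0,-0.16],
    [0,0,-0.16],
    [0,0,-0.16],
    [0,0,-0.16],
    [0,0,-0.16],
  ],
  travel=[
    [0.39,0.69,0],
    [0.38,0.7,0],
    [0.37,0.7,0],
    [0.36,0.71,0],
    [0.34,0.71,0],
  ],
  hand=[120,120,120,120,120],
)

```text
time_s: 18.5
tool_pos: [0.5524, -0.1, 0.1412]
orientation: [0.683, 0.731, -0.0, 0.0]
wrist_force: [0.3, 0.3, 0.9]
opening: 0.0451
finger_force: 0.0
```

Emit:
jog_arm(
  turn=[
    [0,0,-0.16],
    [0,0,-0.16],
    [0,0,-0.16],
    [0,0,-0.16],
    [0,0,-0.16],
  ],
  travel=[
    [0.34,0.73,0],
    [0.32,0.72,0],
    [0.31,0.73,0],
    [0.29,0.74,0],
    [0.29,0.74,0],
  ],
  hand=[120,120,120,120,120],
)

```text
time_s: 19.0
tool_pos: [0.6396, -0.0523, 0.1409]
orientation: [0.651, 0.759, -0.0, 0.0]
wrist_force: [0.5, -0.0, 0.2]
opening: 0.0451
finger_force: 0.0
```

Run:
```python
from h import *
c=manip.camera("wrist"); W=cloud(c); cv2.imwrite("pics/w1.png",c["img"])
x,y,z=W[...,0],W[...,1],W[...,2]
with np.errstate(all='ignore'): m=(abs(x-.641)<.05)&(abs(y+.054)<.045)&(z>.008)&(z<.075)
P=W[m]
for lo,hi in ((.012,.023),(.045,.06)):
    Q=P[(P[:,2]>lo)&(P[:,2]<hi)]
    if len(Q)>4: print(lo,len(Q),Q.mean(0).round(4),cv2.minAreaRect((Q[:,:2]*1000).astype(np.float32)),np.median(Q[:,2]))
print(manip.get_state()["tool_pos"],manip.get_state()["orientation"])
```

```text
0.012 1896 [ 0.6424 -0.0523  0.0176] ((642.4886474609375, -53.51227569580078), (58.29323959350586, 29.871366500854492), 8.444746017456055) 0.017728941833628536
0.045 560 [ 0.6421 -0.0525  0.0524] ((642.3109741210938, -53.36699676513672), (11.237081527709961, 25.881511688232422), 8.837726593017578) 0.052620574838796
[ 0.64147268 -0.05076652  0.1411658 ] [6.50771692e-01 7.59272870e-01 7.91862839e-04 5.35680130e-04]
```

View pics/w1.png

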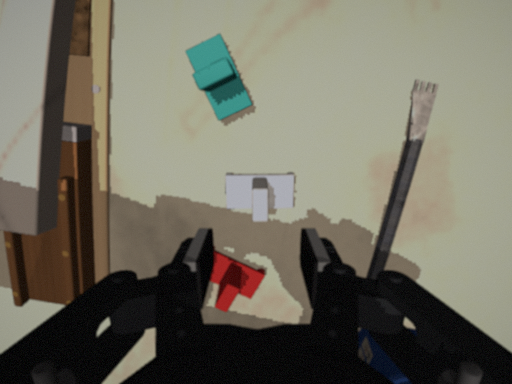

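Wrist view: the grey saddle is at (260,195), aligned with the fingers; the red one (235,280) is the look-alike and stands clear of the descent. Descending to grip the fin.

Emit:
jog_arm(
  turn=[
    [0,0,0],
    [0,0,0],
    [0,0,0],
    [0,0,0],
    [0,0,0],
  ],
  travel=[
    [-0.11,0.02,0.8],
    [0,0,0.8],
    [0,0,0.8],
    [0,0,0.8],
    [0,0,0.52],
  ],
  hand=[120,120,120,120,120],
)

```text
time_s: 19.55
tool_pos: [0.6387, -0.055, 0.0462]
orientation: [0.652, 0.758, -0.001, -0.001]
wrist_force: [-1.0, -0.5, -0.1]
opening: 0.0454
finger_force: 0.0
```

Emit:
jog_arm(
  turn=[
    [0,0,0],
    [0,0,0],
    [0,0,0],
    [0,0,0],
    [0,0,0],
  ],
  travel=[
    [0,0,0],
    [0,0,0],
    [0,0,0],
    [0,0,0],
    [0,0,0],
  ],
  hand=[255,255,255,255,255],
  squeeze=30,
)

```text
time_s: 20.05
tool_pos: [0.6402, -0.054, 0.0493]
orientation: [0.651, 0.759, 0.0, 0.001]
wrist_force: [-0.4, -0.2, -0.3]
opening: 0.0116
finger_force: 35.3
```

```bash
python3 -c "
from h import *
s=manip.get_state(); print(s['tool_pos'],s['orientation'],s['opening'],s['finger_force'])"
```

```text
[ 0.64024735 -0.05402897  0.04928647] [6.51492692e-01 7.58654559e-01 3.66464638e-04 6.31242337e-04] 0.011586827892516435 35.272294878959656
```

Emit:
jog_arm(
  turn=[
    [0,0,0],
    [0,0,0],
    [0,0,0],
    [0,0,0],
    [0,0,0],
  ],
  travel=[
    [0,0,-0.5],
    [0,0,-0.8],
    [0,0,-0.8],
    [0,0,-0.8],
    [0,0,-0.8],
  ],
  hand=[255,255,255,255,255],
)

```text
time_s: 20.55
tool_pos: [0.6399, -0.0539, 0.1429]
orientation: [0.651, 0.759, 0.0, 0.0]
wrist_force: [-0.5, -0.7, -0.1]
opening: 0.0114
finger_force: 35.3
```

```bash
python3 -c "
from h import *
s=manip.get_state(); print(s['tool_pos'],s['opening'],s['finger_force'])
p,r=plan([.463,-.0042,.130],.84,rows=10,tilt=-9.54)
print(p,r.as_matrix().round(3))"
```

```text
[ 0.63987206 -0.05392624  0.14293811] 0.011363371683199345 35.26484727859497
turn [[0.012, -0.158, 0.131], [0.012, -0.158, 0.131], [0.012, -0.158, 0.131], [0.012, -0.158, 0.131], [0.012, -0.158, 0.131]] 
travel [[0.3, -0.67, 0.05], [0.3, -0.67, 0.05], [0.29, -0.68, 0.04], [0.27, -0.68, 0.04], [0.27, -0.69, 0.04]]
turn [[0.012, -0.158, 0.131], [0.012, -0.158, 0.131], [0.012, -0.158, 0.131], [0.012, -0.158, 0.131], [0.012, -0.158, 0.131]] 
travel [[0.26, -0.68, 0.03], [0.25, -0.7, 0.03], [0.25, -0.69, 0.02], [0.23, -0.7, 0.02], [0.22, -0.7, 0.02]]
[ 0.46305026 -0.00428502  0.13007455] [[-0.014  1.     0.002]
 [ 0.986  0.014 -0.165]
 [-0.165 -0.    -0.986]]
```

Emit:
jog_arm(
  turn=[
    [0.01,-0.16,0.13],
    [0.01,-0.16,0.13],
    [0.01,-0.16,0.13],
    [0.01,-0.16,0.13],
    [0.01,-0.16,0.13],
  ],
  travel=[
    [0.3,-0.67,0.05],
    [0.3,-0.67,0.05],
    [0.29,-0.68,0.04],
    [0.27,-0.68,0.04],
    [0.27,-0.69,0.04],
  ],
  hand=[255,255,255,255,255],
)

```text
time_s: 21.05
tool_pos: [0.5508, -0.029, 0.1356]
orientation: [0.677, 0.735, -0.029, 0.031]
wrist_force: [-0.2, 0.9, 0.3]
opening: 0.0116
finger_force: 35.3
```

Emit:
jog_arm(
  turn=[
    [0.01,-0.16,0.13],
    [0.01,-0.16,0.13],
    [0.01,-0.16,0.13],
    [0.01,-0.16,0.13],
    [0.01,-0.16,0.13],
  ],
  travel=[
    [0.26,-0.68,0.03],
    [0.25,-0.7,0.03],
    [0.25,-0.69,0.02],
    [0.23,-0.7,0.02],
    [0.22,-0.7,0.02],
  ],
  hand=[255,255,255,255,255],
)

```text
time_s: 21.55
tool_pos: [0.4625, -0.0042, 0.1291]
orientation: [0.7, 0.71, -0.058, 0.061]
wrist_force: [0.4, -0.2, -0.1]
opening: 0.0114
finger_force: 35.3
```

```bash
cat > w.py <<'E'
from h import *
import sys
c=manip.camera("wrist"); W=cloud(c); cv2.imwrite(sys.argv[1],c["img"])
s=manip.get_state(); M=R.from_quat(s["orientation"]); print(s["tool_pos"],M.as_matrix().round(3).tolist())
x,y,z=W[...,0],W[...,1],W[...,2]
T=M.inv().apply((W-s["tool_pos"]).reshape(-1,3)).reshape(W.shape)*1000
with np.errstate(all='ignore'):
    for a in (.03,.045,.06,.075):
        m=(abs(y-a)<.006)&(abs(x-.46)<.035)&(z>.03)&(z<.065)
        if m.sum()>20: print("bar at y",a,"x edges",np.percentile(x[m],[1,99]).round(4),"z",np.median(z[m]).round(4),"plane",(.05185+.00365*.463-.168*a).__round__(4))
    # saddle bridge in tool frame
    m=(T[...,2]>22)&(T[...,2]<40)&(abs(T[...,1])<32)&(abs(T[...,0])<20)
    Q=T[m]; print(len(Q)); print("saddle tool-frame x,y,z pct",np.percentile(Q,[1,50,99],axis=0).round(1).tolist() if len(Q) else "")
E
python3 w.py pics/w2.png
```

```text
[ 0.4599995  -0.00339372  0.12808052] [[-0.014, 1.0, 0.002], [0.986, 0.014, -0.168], [-0.168, -0.0, -0.986]]
bar at y 0.03 x edges [0.4422 0.481 ] z 0.0474 plane 0.0485
bar at y 0.045 x edges [0.4417 0.4811] z 0.0447 plane 0.046
bar at y 0.06 x edges [0.4413 0.4807] z 0.0421 plane 0.0435
bar at y 0.075 x edges [0.4413 0.4805] z 0.0395 plane 0.0409
2775
saddle tool-frame x,y,z pct [[-13.2, -25.8, 23.4], [8.5, 2.7, 30.7], [14.8, 31.6, 37.9]]
```

View pics/w2.png

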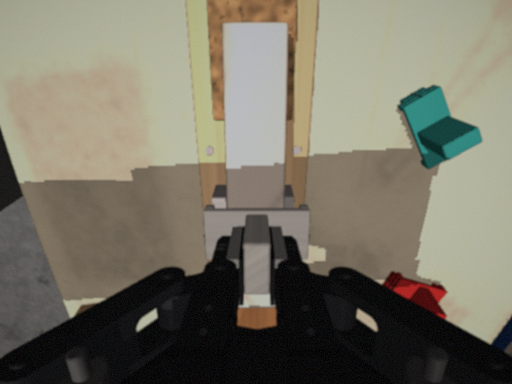

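Wrist view: the saddle bridge (205–309, middle 257) is centred on the bar (227–286, middle 256.5) and parallel to it. Descending along the bar normal.

Emit:
jog_arm(
  turn=[
    [0,0,0],
    [0,0,0],
    [0,0,0],
    [0,0,0],
    [0,0,0],
  ],
  travel=[
    [0.06,0,0.4],
    [0,0,0.4],
    [0,0,0.3],
    [0,0,0.2],
    [0,0,0.06],
  ],
  hand=[255,255,255,255,255],
)

```text
time_s: 22.1
tool_pos: [0.4625, -0.009, 0.093]
orientation: [0.699, 0.71, -0.059, 0.059]
wrist_force: [-0.4, 0.7, 0.2]
opening: 0.0116
finger_force: 35.3
```

```bash
python3 w.py pics/w3.png; python3 b.py
```

```text
[ 0.46262561 -0.00889653  0.09322278] [[-0.015, 1.0, 0.002], [0.986, 0.015, -0.167], [-0.167, -0.001, -0.986]]
bar at y 0.03 x edges [0.4422 0.481 ] z 0.0473 plane 0.0485
bar at y 0.045 x edges [0.4419 0.4808] z 0.0447 plane 0.046
bar at y 0.06 x edges [0.4417 0.4808] z 0.0421 plane 0.0435
bar at y 0.075 x edges [0.4415 0.4802] z 0.0396 plane 0.0409
3481
saddle tool-frame x,y,z pct [[-11.9, -28.4, 24.1], [11.9, -0.1, 32.0], [19.7, 28.8, 39.6]]
front y nanb.py:12: RuntimeWarning: Mean of empty slice.
  print("front y",np.sort(P[:,1])[-15:].mean().round(4))
  ret = ret.dtype.type(ret / rcount)
```

Emit:
jog_arm(
  turn=[
    [0,0,0],
    [0,0,0],
    [0,0,0],
    [0,0,0],
    [0,0,0],
  ],
  travel=[
    [0,0,0.03],
    [0,0,0.02],
    [0,0,0],
    [0,0,0],
    [0,0,0],
  ],
  hand=[255,255,255,255,255],
)

```text
time_s: 22.7
tool_pos: [0.463, -0.0088, 0.0931]
orientation: [0.699, 0.71, -0.058, 0.06]
wrist_force: [-0.3, 0.1, -1.2]
opening: 0.0114
finger_force: 35.3
```

Emit:
jog_arm(
  turn=[
    [0,0,0],
    [0,0,0],
    [0,0,0],
    [0,0,0],
    [0,0,0],
  ],
  travel=[
    [0,0,0.02],
    [0,0,0],
    [0,0,0],
    [0,0,0],
    [0,0,0],
  ],
  hand=[255,255,255,255,255],
)

```text
time_s: 23.2
tool_pos: [0.4629, -0.0089, 0.0924]
orientation: [0.699, 0.71, -0.058, 0.06]
wrist_force: [-0.4, -0.8, -0.2]
opening: 0.0117
finger_force: 35.3
```

Emit:
jog_arm(
  turn=[
    [0,0,0],
    [0,0,0],
    [0,0,0],
    [0,0,0],
    [0,0,0],
  ],
  travel=[
    [0,0,0.03],
    [0,0,0],
    [0,0,0],
    [0,0,0],
    [0,0,0],
  ],
  hand=[255,255,255,255,255],
)

```text
time_s: 23.7
tool_pos: [0.4629, -0.009, 0.0917]
orientation: [0.699, 0.71, -0.058, 0.06]
wrist_force: [-0.1, -0.0, -1.5]
opening: 0.0116
finger_force: 35.3
```

Emit:
jog_arm(
  turn=[
    [0,0,0],
    [0,0,0],
    [0,0,0],
    [0,0,0],
    [0,0,0],
  ],
  travel=[
    [0,0,0.02],
    [0,0,0],
    [0,0,0],
    [0,0,0],
    [0,0,0],
  ],
  hand=[255,255,255,255,255],
)

```text
time_s: 24.2
tool_pos: [0.4629, -0.0091, 0.0912]
orientation: [0.699, 0.71, -0.058, 0.06]
wrist_force: [-0.6, -0.4, -0.9]
opening: 0.0115
finger_force: 35.3
```

```bash
python3 -c "
from h import *
s=manip.get_state(); print(s['tool_pos'],s['wrist_force'],s['torque'])"
```

```text
[ 0.46292515 -0.00908031  0.09117367] [-0.63321706 -0.44410314 -0.9212432 ] [0.09990792 0.00769956 0.04658654]
```

Emit:
jog_arm(
  turn=[
    [0,0,0],
    [0,0,0],
    [0,0,0],
    [0,0,0],
    [0,0,0],
  ],
  travel=[
    [0,0,0.02],
    [0,0,0],
    [0,0,0],
    [0,0,0],
    [0,0,0],
  ],
  hand=[255,255,255,255,255],
)

```text
time_s: 24.7
tool_pos: [0.4631, -0.0092, 0.091]
orientation: [0.699, 0.71, -0.058, 0.06]
wrist_force: [-2.2, 0.9, 5.0]
opening: 0.0114
finger_force: 36.1
```

Emit:
jog_arm(
  turn=[
    [0,0,0],
    [0,0,0],
    [0,0,0],
    [0,0,0],
    [0,0,0],
  ],
  travel=[
    [0,0,0.02],
    [0,0,0],
    [0,0,0],
    [0,0,0],
    [0,0,0],
  ],
  hand=[255,255,255,255,255],
)

```text
time_s: 25.2
tool_pos: [0.4631, -0.0092, 0.0909]
orientation: [0.699, 0.71, -0.058, 0.06]
wrist_force: [-4.6, 1.7, 9.9]
opening: 0.0115
finger_force: 36.9
```

```bash
python3 w.py pics/w4.png; python3 -c "
from h import *
s=manip.get_state(); print(s['tool_pos'],s['wrist_force'],s['torque'])
i=cv2.imread('pics/w4.png')[120:300,150:370]; cv2.imwrite('pics/w4c.png',cv2.resize(i,None,fx=3,fy=3))"
```

```text
[ 0.46316151 -0.00917251  0.0909604 ] [[-0.015, 1.0, 0.004], [0.986, 0.015, -0.167], [-0.167, 0.001, -0.986]]
bar at y 0.03 x edges [0.4422 0.4812] z 0.0473 plane 0.0485
bar at y 0.045 x edges [0.442  0.4811] z 0.0447 plane 0.046
bar at y 0.06 x edges [0.4417 0.4809] z 0.0421 plane 0.0435
bar at y 0.075 x edges [0.4417 0.4803] z 0.0396 plane 0.0409
3421
saddle tool-frame x,y,z pct [[-11.9, -28.4, 24.0], [11.7, -0.5, 31.7], [19.8, 28.8, 38.1]]
[ 0.46316151 -0.00917251  0.0909604 ] [-4.16433652  1.77392566 10.21454648] [ 0.03162741  0.93511786 -0.17320483]
```

View pics/w4c.png

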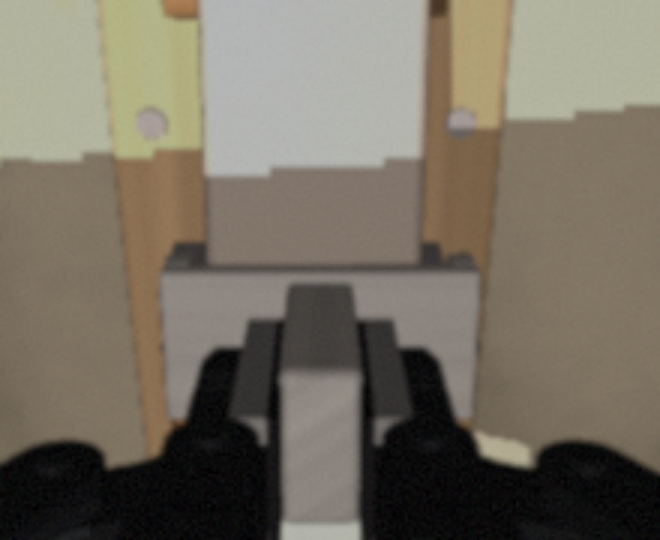

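The saddle sits astride the bar (bridge 162–478, bar 207–420 in the crop) with contact felt. Easing off, then releasing gently.

Emit:
jog_arm(
  turn=[
    [0,0,0],
    [0,0,0],
    [0,0,0],
    [0,0,0],
    [0,0,0],
  ],
  travel=[
    [0,0,-0.03],
    [0,0,0],
    [0,0,0],
    [0,0,0],
    [0,0,0],
  ],
  hand=[255,255,255,255,255],
  squeeze=20,
)

```text
time_s: 25.75
tool_pos: [0.4631, -0.0091, 0.091]
orientation: [0.699, 0.71, -0.058, 0.06]
wrist_force: [-2.0, 1.4, 3.8]
opening: 0.0116
finger_force: 36.0
```

Emit:
jog_arm(
  turn=[
    [0,0,0],
    [0,0,0],
    [0,0,0],
    [0,0,0],
    [0,0,0],
  ],
  travel=[
    [0,0,0],
    [0,0,0],
    [0,0,0],
    [0,0,0],
    [0,0,0],
  ],
  hand=[210,200,190,180,170],
)

```text
time_s: 26.25
tool_pos: [0.4629, -0.0091, 0.0909]
orientation: [0.699, 0.71, -0.058, 0.06]
wrist_force: [-0.5, -0.2, 0.4]
opening: 0.0284
finger_force: 0.0
```

Emit:
jog_arm(
  turn=[
    [0,0,0],
    [0,0,0],
    [0,0,0],
    [0,0,0],
    [0,0,0],
  ],
  travel=[
    [0,0,0],
    [0,0,0],
    [0,0,0],
    [0,0,0],
    [0,0,0],
  ],
  hand=[160,150,140,140,140],
)

```text
time_s: 26.75
tool_pos: [0.463, -0.0091, 0.091]
orientation: [0.699, 0.71, -0.058, 0.06]
wrist_force: [-0.1, -0.3, -0.8]
opening: 0.0384
finger_force: 0.0
```

```bash
python3 w.py pics/w5.png
```

```text
[ 0.46293145 -0.00912277  0.09092372] [[-0.015, 1.0, 0.003], [0.986, 0.015, -0.167], [-0.167, 0.001, -0.986]]
bar at y 0.03 x edges [0.4421 0.4812] z 0.0473 plane 0.0485
bar at y 0.045 x edges [0.4418 0.4809] z 0.0447 plane 0.046
bar at y 0.06 x edges [0.4415 0.4808] z 0.0421 plane 0.0435
bar at y 0.075 x edges [0.4417 0.4803] z 0.0395 plane 0.0409
4229
saddle tool-frame x,y,z pct [[-19.2, -27.3, 23.3], [8.8, -0.5, 31.6], [19.7, 28.3, 37.6]]
```

Released and stable. Retreat along the tool axis, out of the way, and check.

Emit:
jog_arm(
  turn=[
    [0,0,0],
    [0,0,0],
    [0,0,0],
    [0,0,0],
    [0,0,0],
  ],
  travel=[
    [0,0,-0.3],
    [0,0,-0.6],
    [0,0,-0.9],
    [0,0,-1],
    [0,0,-1],
  ],
  hand=[140,140,140,140,140],
)

```text
time_s: 27.3
tool_pos: [0.4625, 0.007, 0.186]
orientation: [0.699, 0.71, -0.058, 0.06]
wrist_force: [0.9, 0.2, 0.6]
opening: 0.0384
finger_force: 0.0
```

Emit:
jog_arm(
  turn=[
    [0,0,0],
    [0,0,0],
    [0,0,0],
    [0,0,0],
    [0,0,0],
  ],
  travel=[
    [-0.8,0,-0.6],
    [-1,0,-0.4],
    [-1,0,-0.4],
    [-1,0,-0.4],
    [-1,0,0],
  ],
  hand=[140,140,140,140,140],
)

```text
time_s: 27.8
tool_pos: [0.465, -0.1049, 0.2516]
orientation: [0.699, 0.71, -0.058, 0.061]
wrist_force: [-0.2, 0.2, 0.6]
opening: 0.0386
finger_force: 0.0
```

```bash
cat > f.py <<'E'
from h import *
c=manip.camera("top"); W=cloud(c); cv2.imwrite("pics/f.png",cv2.resize(c["img"][170:290,180:350],None,fx=4,fy=4))
x,y,z=W[...,0],W[...,1],W[...,2]
with np.errstate(all='ignore'):
    m=(abs(x-.46)<.017)&(y>.01)&(y<.09)&(z>.025); P=W[m]; k=np.polyfit(P[:,1],P[:,2],1); print("bar tilt",np.degrees(np.arctan(k[0])))
    L=.05185+.00365*.463-.168*y
    b=(abs(x-.46)<.04)&(abs(y+.01)<.05)&(z-L>.0028)&(z-L<.009); Q=W[b]
    print("bridge",len(Q),Q.mean(0),cv2.minAreaRect((Q[:,:2]*1000).astype(np.float32)))
    A=np.c_[Q[:,:2],np.ones(len(Q))]; print("bridge slopes",np.linalg.lstsq(A,Q[:,2],rcond=None)[0], "height above bar",np.median((z-L)[b]))
    t=(abs(x-.46)<.03)&(abs(y+.01)<.05)&(z-L>.035)&(z-L<.05); Q=W[t]; print("fin",len(Q),Q.mean(0),cv2.minAreaRect((Q[:,:2]*1000).astype(np.float32)))
for q in ("cork_block","tape_roll","chisel"):
    for d in manip.look_for("top",q)[:1]: print(q,np.round(d["centre"],3))
E
python3 f.py
```

```text
bar tilt 62.036532184048255
bridge 57 [ 0.44102772 -0.01355162  0.06090192] ((441.8053894042969, -11.837923049926758), (35.703407287597656, 12.71381950378418), 87.52263641357422)
bridge slopes [ 0.0305008  -0.17636112  0.04506024] height above bar 0.00500460617030099
fin 0 [nan nan nan] ((0.0, 0.0), (0.0, 0.0), 0.0)
cork_block [ 0.62  -0.315  0.032]
tape_roll [0.684 0.253 0.027]
chisel [ 0.761 -0.043  0.01 ]f.py:10: RuntimeWarning: Mean of empty slice.
  t=(abs(x-.46)<.03)&(abs(y+.01)<.05)&(z-L>.035)&(z-L<.05); Q=W[t]; print("fin",len(Q),Q.mean(0),cv2.minAreaRect((Q[:,:2]*1000).astype(np.float32)))
```

View pics/f.png

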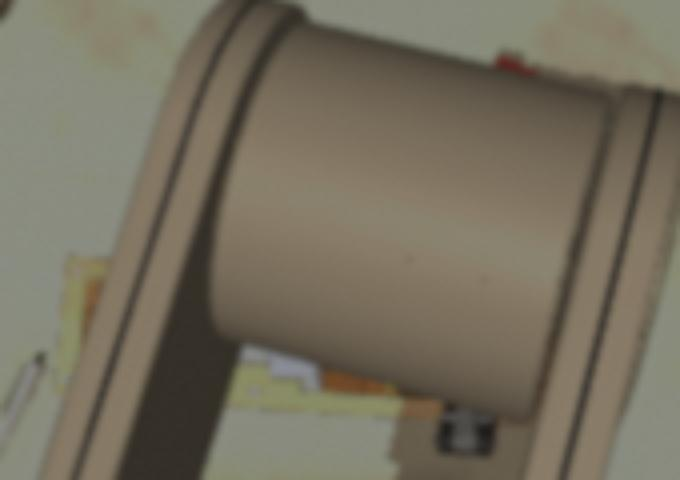

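The arm blocks the view, so I'll move it further away.

Emit:
jog_arm(
  turn=[
    [0,0,0],
    [0,0,0],
    [0,0,0],
    [0,0,0],
    [0,0,0],
  ],
  travel=[
    [-1,0,0.1],
    [-1,0,0.1],
    [-1,0,0.1],
    [-1,0,0.1],
    [-1,0,0],
  ],
  hand=[140,140,140,140,140],
)

```text
time_s: 28.5
tool_pos: [0.466, -0.2286, 0.2593]
orientation: [0.699, 0.71, -0.058, 0.059]
wrist_force: [-0.3, -0.2, 0.5]
opening: 0.0387
finger_force: 0.0
```

Emit:
jog_arm(
  turn=[
    [0,0,0],
    [0,0,0],
    [0,0,0],
    [0,0,0],
    [0,0,0],
  ],
  travel=[
    [-1,0,0],
    [-1,0,0],
    [-0.5,0,0],
    [0,0,0],
    [0,0,0],
  ],
  hand=[140,140,140,140,140],
)

```text
time_s: 29.0
tool_pos: [0.4671, -0.2895, 0.2699]
orientation: [0.699, 0.71, -0.058, 0.059]
wrist_force: [-0.7, 0.5, 0.2]
opening: 0.0386
finger_force: 0.0
```

```bash
python3 f.py
```

```text
bar tilt -9.927420861528613
bridge 228 [ 0.46471965 -0.01387271  0.0610383 ] ((467.0404052734375, -9.011299133300781), (89.15653228759766, 61.26621627807617), 63.78657150268555)
bridge slopes [ 0.00207858 -0.17650544  0.05762374] height above bar 0.004983138178991518
fin 55 [ 0.46385649 -0.00774701  0.09512393] ((464.8721008300781, -7.6015729904174805), (12.22244644165039, 23.91206169128418), 3.8745310306549072)
cork_block [ 0.62  -0.316  0.033]
chisel [ 0.764 -0.044  0.014]
```

View pics/f.png

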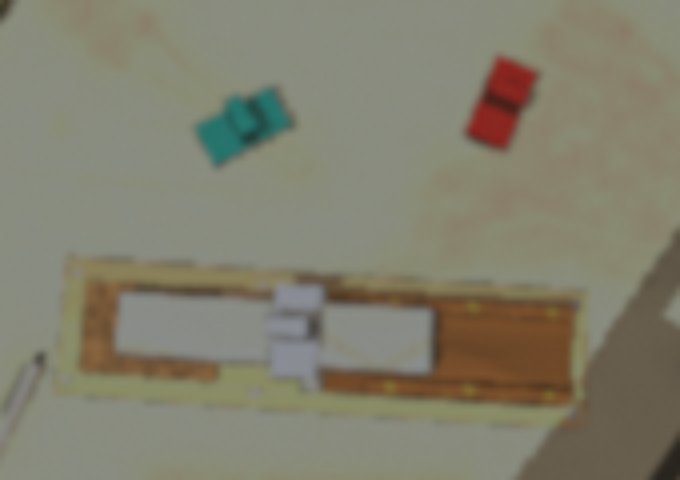

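The bar is tipped 9.9° with its nose on the cork. The saddle lies flat astride it (same slope, bridge top 5 mm above the bar), centred about 1 mm from the edge.

```bash
python3 -c "
from workcell import manip
print(manip.sign_off())"
```

```text
the job is handed in; nothing more can be done
None
```

The job is handed in at about 29 s (sign-off returned no score): the bar is tipped about 9.9° with its nose on the cork, and the aluminium saddle sits flat astride it with its middle within about 1–2 mm of the steel edge by camera. The cork block and chisel are where they were at the start; the tape roll's last fix, just before the final arm move, also matched, but it was not found in the last picture.

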